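Unlock the sharps-bin bracket and hold its sprung retaining arm open

ROBOT

A 6-joint arm with a two-finger parallel gripper is mounted at the origin on the work surface. World frame = base frame: x ahead of the robot, y to its left, z up, the work surface at z = 0. Lengths are in m, angles in degrees, forces in N, time in s.
With the tool pointing down it reaches from about 0.4 to 0.825 m from the base axis. Payload 7 kg.
Tool frame: the origin (TCP) lies midway between the tips of the shut fingers; the grasp point (between the pads) lies 19 mm behind it; z points along the fingers, y is the line along which they close (so a half turn about z gives the same grasp; the last joint's range is limited). The gripper opens to 88 mm and grips with 3 to 60 N. Pads are 19 mm wide; open, the fingers measure 130 mm over their backs; the gripper's body (78 mm by 193 mm) begins 47 mm behind the grasp point.
Start: joints at [81.366, 20.546, 0.682, 0, -70.136, -16.507], TCP at [0.287, 0.611, 0.203] pointing down, gripper open.
Joint ranges: [-176.03, 176.03], [-82.01, 121.73], [-58.28, 71.71], [-173.87, 95.51], [-174.79, -0.11], [-173.66, 173.66]. Speed limits (degrees/s): [136.94, 136.94, 172.46, 180, 180, 180].

INTERFACE

Orientations are given as [roll, pitch, yaw] about the fixed x, y, z axes, in that order (R = Rz(yaw) Ry(pitch) Rx(roll)).
In Python, from plant import ctrl gives the robot as it stands. The module is installed in compiled form; this text tells all that it offers.
- The arm moves only by the tool send_rows, never from a script. Its argument "plan" is a list that holds one entry, the list of rows, each a list of 6 numbers: the shift along the tool's x, y, z in cm, then the turn, a rotation vector about the tool's x, y, z in degrees. A call has 1 to 8 rows; each row is the pose to reach, as a shift and turn from the pose commanded when the call began, along the tool's axes at that moment; what a row does not reach only later rows make up. A row lasts 1/12 s, in which the tool goes at most 41.7 mm and 7.16 degrees, less where a joint would pass 70% of its speed; a pose out of reach is approached as far as the arm can. A call with a gripper value outside its range is refused whole. "fingers" is the opening, from 0 (shut) to 1 (fully open), set as the call begins (left out, the last holds). The fingers move at their own pace and stop on an object; the grip force is fixed at half the most. Time passes only in rows, so rows that repeat a pose let the fingers close. It gives the time, the measured TCP pose, the force, the opening and the grip force at its end, in the units of the state.
- ctrl.get_obs(): the state, without advancing time (a new reading comes with each control period).
- ctrl.snapshot(name): name is "side" or "top" or "wrist"; returns a dict with "img" (420x560x3 uint8, red, green, blue), "K" (3x3 intrinsics, pixels), "pose" (4x4, takes a point from camera to world coordinates). Camera axes: x right, y down, z forward; pixel columns grow to the right and rows downward; lengths in m; the calibration is good to about 2 mm. A picture is of the moment at which its call begins. There is no depth.
- ctrl.close_job(): hands the job in; it is judged then, once.
The state is a dict: "clock": time; "joint_pos": joint angles; "qvel": joint speeds; "tau": joint torques, N m; "tool_pos": TCP position; "orientation": TCP orientation; "force": force on the tool from outside, world axes, zero at the start; "moment": the same for the moment, N m; "opening": finger opening in m; "gripper_force": force on a finger pad.
Only numpy, scipy, OpenCV 4.12 (cv2) and the standard library are available. Lean on these libraries where they do the work, as an engineer would, in place of code of your own. Each camera call takes 0.05 s, during which the arm holds its last target. There are 200 camera calls.

TASK

The sharps bin in the locked bracket is full and a nurse is about to lift it out. Take the T-key from the tube rack, push it fully home in the bracket's lock, turn it clockwise (seen from above) as far as it goes and leave it there; then swing the retaining arm out by its finger post until it is against its stop. Its spring pulls it back, so finish while still holding it there with the gripper; do not shift the bin, the tubes, the bowl or the bottle.

Things in the scene. Friction and masses are not known exactly. Their poses are not given: they have to be found in the camera images.
- bracket: Fixed steel sharps-bin bracket on the trolley top: base plate 136 x 250 x 4 mm, low fence round the bin, pivot column at one end, white lock case (44 x 44 mm, 116 mm tall) at the other. Origin on the trolley top under the bin's middle; -x is the front, where the arm is (towards the robot at yaw 0), +y points to the pivot end, z up.
- hinge_axis (a point): Vertical hinge axis of the retaining arm, at the arm's mid-height (104 mm above the trolley top). In the bracket frame at x -42, y +85 mm. Fixed.
- retainer (a joint): Angle of the retaining arm about hinge_axis, rad. 0 = shut across the front of the bin (pointing to the bracket's -y); grows clockwise seen from above as its free end swings out to the bracket's -x; hard stop at 1.2. A spring pulls it shut: 0.36 Nm at 0, 0.90 Nm at the stop (8 N at the post); let go, it snaps back. The bolt blocks it near 0 until the lock is turned.
- finger_post (a point): On the retaining arm: upright round steel finger post, 14 mm in diameter, its axis 115 mm from the pivot axis. The point is 145 mm above the trolley top; the free post runs from 116 to 165 mm. The arm is a flat bar 6 mm thick, 159 mm long from the pivot, 94 to 114 mm above the trolley top. The point turns with the arm; its -y points along the arm, away from the pivot.
- lock_mouth (a point): Centre of the mouth of the square socket in the brass lock plug on top of the lock case, 144 mm above the trolley top (bracket frame x -42, y -100 mm). Socket vertical, 10.4 mm square, 26 mm deep; plug face 32 mm across in a 41 mm ring. The point turns with the plug; its x and y are parallel to the socket's sides.
- lock_plug (a joint): Turn of the lock plug, rad: 0 = locked, growing clockwise seen from above, end stop at 1.4 (nearly a quarter turn). It stays where it is left (friction 0.05 Nm). It draws a steel bolt (seen in front of the arm's free end) back into the lock case; the arm is free above about 1.2.
- key: Loose steel T-key, 77 mm tall, upright in a hole of the rack, hanging by its collar. Origin at the shank's lower end, z up, x along the T-bar. Shank 9 mm square (sides along x, y), 0 to 24 mm, the lowest 7 mm tapering to 5 mm; collar 22 mm dia., 24 to 29; stem 10 mm dia. to 59; T-bar 60 (x) x 10 (y) mm, 59 to 77. Home in the lock, the collar rests on the plug, the lower end 24 mm below lock_mouth.
- rack: Fixed white block rack for sample tubes, 120 (x) x 64 (y) x 60 mm tall, 2 x 4 round holes of 14 mm, pitch 26 and 28 mm. Origin at the centre of its underside. Key and tubes stand in any of its holes; the key's collar rests on the top, 60 mm above the trolley top.
- bin: Yellow sharps bin standing in the bracket, 108 x 108 mm at its shoulder flange (top 90 mm above the trolley top, 4 mm under the arm), lid neck at its back half up to 112 mm above the trolley top, 0.7 kg. Origin at the centre of its underside. To be left standing.
- tube_a: Capped sample tube, 13 mm x 78 mm, standing in the rack, its cap top 84 mm above the trolley top. Origin at the centre of its lower end. Bystander.
- tube_b: The same as tube_a, in another hole. Bystander.
- bowl: Blue plastic bowl, 140 mm across, 55 mm high, on the other side of the bracket from the rack. Origin under its centre. Bystander.
- bottle: White bottle, 64 mm across, 170 mm tall, at the far left. Origin under its centre. Bystander.

How it is judged:
By the outcome, as a careful person would: the job done as asked, in the order asked, and still so for the second after the job is handed in, while the arm keeps its last pose, push and grip.
It also fails if it takes over 64 s, if anything falls off the work surface, if the arm or the gripper's body presses on something with over 40 N, if the wrist force passes 120 N, or if a joint passes its speed limit or range.

## Working session

There is one attempt and no reset: what is moved stays moved. The work goes in short steps, Python scripts to look and compute and a tool call to move; the robot and the scene stay as the last step left them, time stands still between calls to the robot, and variables do not carry over. Pictures are saved under pics/ and viewed, at most 10 in all, crops included, and the job is handed in when it is done.

Besides the shell and the picture viewer there is one more tool, called as name(argument=value, ...) on one line, values as JSON. send_rows: Moves the arm, as the interface text tells. Its arguments: {"type":"object","properties":{"plan":{"type":"array","items":{"type":"array","items":{"type":"array","items":{"type":"number"}}}},"fingers":{"type":"number"}},"required":["plan"]}

```bash
mkdir -p pics; cat > h.py <<'E'
import numpy as np, cv2
from scipy.spatial.transform import Rotation as R
from plant import ctrl
def snap(n,f=None):
    s=ctrl.snapshot(n)
    if f: cv2.imwrite('pics/'+f,s['img'][:,:,::-1])
    return s
def ray(s,u,v):
    d=np.linalg.inv(s['K'])@[u,v,1]; T=np.array(s['pose'])
    return T[:3,3],T[:3,:3]@d
def onz(s,u,v,z):
    o,d=ray(s,u,v); return o+d*(z-o[2])/d[2]
def proj(s,p):
    T=np.array(s['pose']); c=T[:3,:3].T@(np.array(p)-T[:3,3]); q=s['K']@c; return q[:2]/q[2]
E
python3 - <<'E'
from h import *
for n in('top','side','wrist'):
    s=snap(n,n+'0.png'); np.set_printoptions(precision=3,suppress=True); print(n,s['K'][0],s['K'][1,2],s['pose'])
print(ctrl.get_obs())
E
```

```text
top [433.433   0.    278.353] 208.8314645786297 [[ 0.001 -0.991  0.131  0.441]
 [-1.     0.003  0.028 -0.003]
 [-0.028 -0.131 -0.991  1.171]
 [ 0.     0.     0.     1.   ]]
side [532.694   0.    282.817] 216.03921660176422 [[ 0.71  -0.496  0.5   -0.006]
 [-0.704 -0.481  0.523 -0.604]
 [-0.018 -0.723 -0.69   0.947]
 [ 0.     0.     0.     1.   ]]
wrist [346.745   0.    279.117] 210.49058418403988 [[-0.424 -0.874 -0.236  0.35 ]
 [-0.906  0.41   0.109  0.582]
 [ 0.001  0.26  -0.965  0.383]
 [ 0.     0.     0.     1.   ]]
{'clock': 0.15, 'joint_pos': array([ 81.365,  20.582,   0.647,  -0.014, -70.137, -16.507]), 'qvel': array([ 0.052, -0.149,  0.198,  0.144, -0.011,  0.057]), 'tau': array([  0.001, -58.327,  29.329,   7.001,   0.009,  -0.   ]), 'tool_pos': array([0.287, 0.611, 0.203]), 'orientation': array([179.927,  -0.008, -25.147]), 'force': array([-0.167, -0.082, -0.042]), 'moment': array([-0.011,  0.007, -0.012]), 'gripper_force': 0.0, 'opening': 0.08766851497649754}
```

View pics/top0.png

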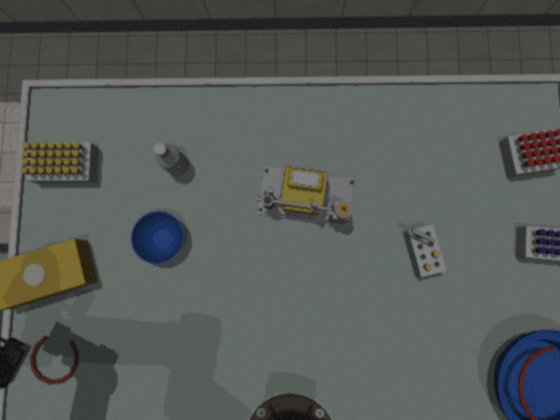

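View pics/side0.png

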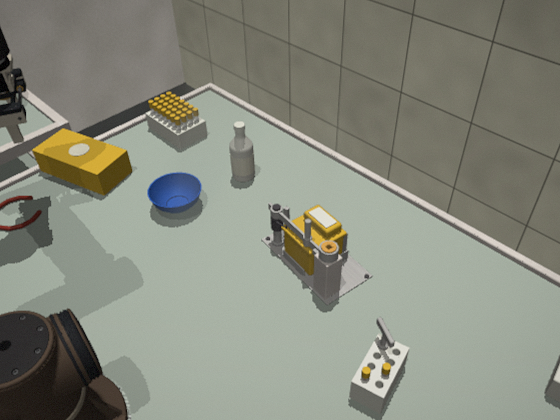

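The top view shows the bracket at about (305,195), with the lock at (343,209), hinge at (268,200) and rack at (426,250). The key's T-bar is at about (423,235) and the tubes at (428,267) and (435,253). The side view shows the lock top at (329,247), the post at (308,230) and the key at (385,332). I'll zoom in on both.

```bash
python3 - <<'E'
from h import *
t=cv2.imread('pics/top0.png'); s=cv2.imread('pics/side0.png')
f=lambda im,x,y,w,h:cv2.resize(im[y:y+h,x:x+w],(400,300),interpolation=cv2.INTER_CUBIC)
a=np.vstack([np.hstack([f(t,385,215,80,60),f(t,250,155,120,90)]),np.hstack([f(s,325,310,120,90),f(s,255,195,120,90)])])
cv2.imwrite('pics/z1.png',cv2.convertScaleAbs(a,alpha=1.3))
E
```

```text
(no output)
```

View pics/z1.png

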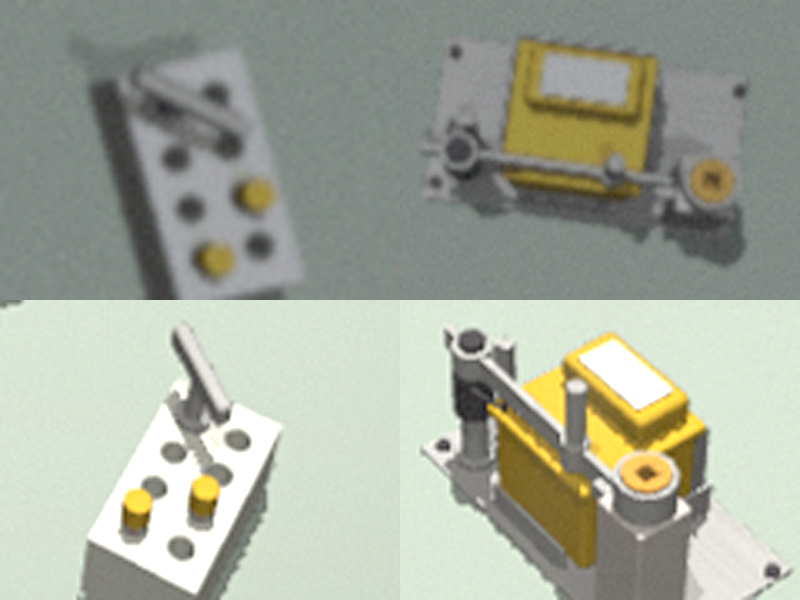

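The zoomed crops show the key in the rack's far-left corner hole, with its T-bar ends in the top view at about (413,230) and (433,241). The lock mouth is at (343.6,209.3) in the top view, and the socket is nearly parallel to the bracket.

```bash
python3 - <<'E'
from h import *
np.set_printoptions(precision=4,suppress=True)
t=snap('top')
a=onz(t,413,230,.11);b=onz(t,433.4,240.6,.11);print('key',a,b,(a+b)/2,np.linalg.norm(a-b),np.degrees(np.arctan2(*(a-b)[1::-1])))
print('lock',onz(t,343.6,209.3,.144),'hinge',onz(t,267.4,200,.125),'post',onz(t,314.5,203,.165))
for n,uv in(('A',(428,267)),('B',(436,253.8))): print(n,onz(t,*uv,.084))
c=[(250+(x-400)/3.333,155+y/3.333) for x,y in((456,52),(740,91),(436,183))]
p=[onz(t,*q,.004) for q in c];print(p,np.degrees(np.arctan2(*(p[0]-p[1])[1::-1])))
s=snap('side')
z=lambda x,y,X,Y:(X+x/3.333,Y+y/3.333)
print('side lock',onz(s,*z(648-400,472-300,255,195),.144),'key',onz(s,*z(180,335-300,325,310),.113),onz(s,*z(222,405-300,325,310),.113))
print('post',onz(s,*z(577-400,384-300,255,195),.165))
E
```

```text
key [ 0.5285 -0.3006  0.11  ] [ 0.5027 -0.3486  0.11  ] [ 0.5156 -0.3246  0.11  ] 0.05449947915305342 61.73564495741847
lock [ 0.5754 -0.1291  0.144 ] hinge [0.6013 0.0537 0.125 ] post [ 0.5877 -0.0589  0.165 ]
A [ 0.4393 -0.3409  0.084 ]
B [ 0.4716 -0.3619  0.084 ]
[array([0.7016, 0.0622, 0.004 ]), array([ 0.6678, -0.1705,  0.004 ]), array([0.5926, 0.0781, 0.004 ])] 81.73372215119147
side lock [ 0.5791 -0.1293  0.144 ] key [ 0.5249 -0.3031  0.113 ] [ 0.5045 -0.3475  0.113 ]
post [ 0.5894 -0.0591  0.165 ]
```

```bash
cat >> h.py <<'E'
def rel(p,yaw):
    o=ctrl.get_obs(); A=R.from_euler('xyz',o['orientation'],degrees=True); B=R.from_euler('xyz',[180,0,yaw],degrees=True)
    d=A.inv().apply(np.array(p)-o['tool_pos'])*100; r=np.degrees((A.inv()*B).as_rotvec())
    print('t',round(o['clock'],2),'row',np.round(np.r_[d,r],2).tolist())
E
python3 -c "
from h import *
rel([.577,-.129,.27],-98.2)"
```

```text
t 0.25 row [57.72, 54.64, -6.67, 0.04, -0.03, 73.05]
```

send_rows(plan=[[[57.7, 54.6, -6.7, 0, 0, 73], [57.7, 54.6, -6.7, 0, 0, 73], [57.7, 54.6, -6.7, 0, 0, 73], [57.7, 54.6, -6.7, 0, 0, 73], [57.7, 54.6, -6.7, 0, 0, 73], [57.7, 54.6, -6.7, 0, 0, 73], [57.7, 54.6, -6.7, 0, 0, 73], [57.7, 54.6, -6.7, 0, 0, 73]]], fingers=0.5)

```text
clock: 0.92
tool_pos: [0.4084, 0.2999, 0.2317]
orientation: [-180.0, 0.0, -82.8]
force: [1.1, 0.0, 0.7]
opening: 0.045
gripper_force: 0.0
```

```bash
python3 -c "
from h import *
rel([.577,-.129,.27],-98.2);print(ctrl.get_obs()['joint_pos'])"
```

```text
t 0.92 row [44.67, -11.33, -3.85, -0.02, 0.03, 15.43]
[ 5.85334666e+01  3.43090282e+00 -1.75927920e+01  1.06555975e-03
 -6.89438148e+01 -5.13018862e+01]
```

send_rows(plan=[[[44.7, -11.3, -3.8, 0, 0, 15.4], [44.7, -11.3, -3.8, 0, 0, 15.4], [44.7, -11.3, -3.8, 0, 0, 15.4], [44.7, -11.3, -3.8, 0, 0, 15.4], [44.7, -11.3, -3.8, 0, 0, 15.4], [44.7, -11.3, -3.8, 0, 0, 15.4], [44.7, -11.3, -3.8, 0, 0, 15.4], [44.7, -11.3, -3.8, 0, 0, 15.4]]])

```text
clock: 1.58
tool_pos: [0.5316, -0.0088, 0.2592]
orientation: [-180.0, 0.0, -97.8]
force: [1.0, 0.9, -0.4]
opening: 0.0435
gripper_force: 0.0
```

```bash
python3 -c "
from h import *
rel([.577,-.129,.27],-98.2)"
```

```text
t 1.58 row [11.29, -6.14, -1.08, -0.04, 0.02, 0.38]
```

send_rows(plan=[[[11.3, -6.1, -1.1, 0, 0, 0.4], [11.3, -6.1, -1.1, 0, 0, 0.4], [11.3, -6.1, -1.1, 0, 0, 0.4], [11.3, -6.1, -1.1, 0, 0, 0.4], [11.3, -6.1, -1.1, 0, 0, 0.4], [11.3, -6.1, -1.1, 0, 0, 0.4]]])

```text
clock: 2.08
tool_pos: [0.576, -0.1272, 0.2691]
orientation: [179.9, 0.0, -98.3]
force: [0.4, 0.7, -0.3]
opening: 0.0437
gripper_force: 0.0
```

```bash
python3 -c "
from h import *
s=snap('wrist','w1.png');rel([.577,-.129,.27],-98.2); print(proj(s,[.577,-.129,.144]),proj(s,[.589,-.059,.165]))
rel([.515,-.325,.22],-118)"
```

```text
t 2.13 row [0.23, -0.14, -0.06, 0.03, 0.01, -0.05]
[277.36025326 194.82258586] [275.40003533 277.20323008]
t 2.13 row [20.52, 3.18, 4.94, 0.03, 0.01, 19.75]
```

View pics/w1.png

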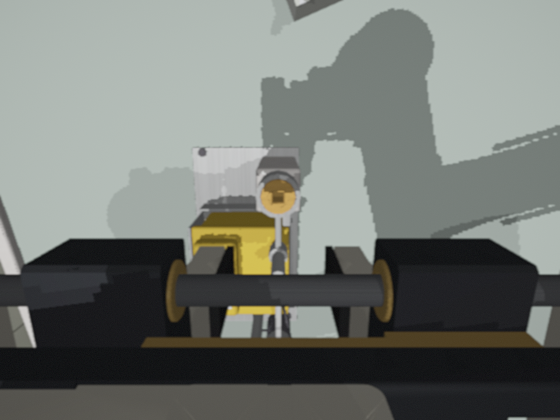

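The wrist view shows the brass lock plug at about (278,195), with its square socket aligned to the bracket, and the post top near (277,256).

```bash
python3 - <<'E'
from h import *
np.set_printoptions(precision=4,suppress=True)
s=snap('wrist'); im=s['img']; h=cv2.cvtColor(im,cv2.COLOR_RGB2HSV)
def brass(s):
    h=cv2.cvtColor(s['img'],cv2.COLOR_RGB2HSV); return h
sub=h[170:220,250:310]; m=((sub[...,0]>8)&(sub[...,0]<19)&(sub[...,1]>110)).astype(np.uint8)
c=max(cv2.findContours(m,0,1)[0],key=cv2.contourArea); e,r=cv2.minEnclosingCircle(c); print(e,r); u=(e[0]+250,e[1]+170)
L=onz(s,*u,.144); print('lock',L, 'radius mm', r/s['K'][0,0]*np.linalg.norm(L-np.array(s['pose'])[:3,3]))
# top too
for n in('top','side'):
    t=snap(n); q=proj(t,L).astype(int); H=cv2.cvtColor(t['img'],cv2.COLOR_RGB2HSV)[q[1]-12:q[1]+13,q[0]-14:q[0]+15]
    # arm may occlude
    m2=((H[...,0]>8)&(H[...,0]<19)&(H[...,1]>110)); ys,xs=np.nonzero(m2); print(n,len(xs), onz(t,xs.mean()+q[0]-14,ys.mean()+q[1]-12,.144) if len(xs)>5 else '')
print('post',onz(s,277,256,.165))
z=cv2.resize(im[165:285,210:330],(600,600),interpolation=cv2.INTER_CUBIC); cv2.imwrite('pics/w1z.png',z[:,:,::-1])
E
```

```text
(24.0, 29.0) 9.999999747378752e-05
lock [ 0.5806 -0.1248  0.144 ] radius mm 9.0702768643618e-08
top 0 
side 118 [ 0.5774 -0.1275  0.144 ]
post [ 0.5845 -0.0781  0.165 ]
```

View pics/w1z.png

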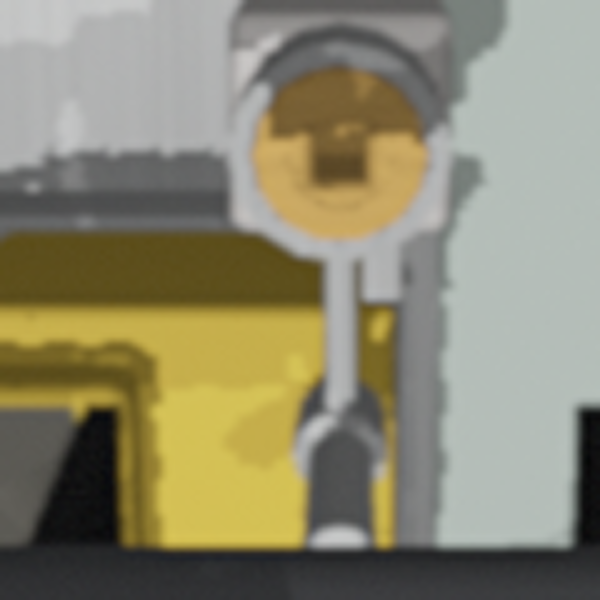

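send_rows(plan=[[[20.5, 3.2, 5, 0, 0, 19.8], [20.5, 3.2, 5, 0, 0, 19.8], [20.5, 3.2, 5, 0, 0, 19.8], [20.5, 3.2, 5, 0, 0, 19.8], [20.5, 3.2, 5, 0, 0, 19.8], [20.5, 3.2, 5, 0, 0, 19.8], [20.5, 3.2, 5, 0, 0, 19.8], [20.5, 3.2, 5, 0, 0, 19.8]]])

```text
clock: 2.95
tool_pos: [0.5154, -0.3248, 0.2198]
orientation: [-180.0, 0.0, -118.0]
force: [0.8, 0.5, 0.1]
opening: 0.0438
gripper_force: 0.0
```

```bash
python3 - <<'E'
from h import *
s=snap('wrist','w2.png');rel([.515,-.325,.22],-118); print(proj(s,[.515,-.325,.113]))
E
```

```text
t 3.0 row [0.1, 0.04, 0.02, -0.04, 0.01, 0.02]
[278.99201571 200.94308111]
```

View pics/w2.png

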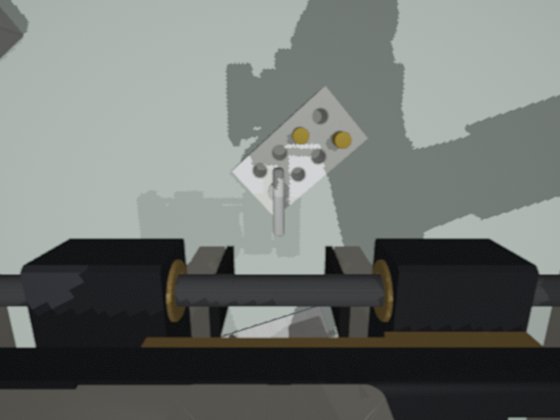

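The wrist view shows the T-bar running vertically from about (278,170) to (279,235), so it is aligned with the tool x axis. I'll measure both more finely.

```bash
python3 - <<'E'
from h import *
np.set_printoptions(precision=4,suppress=True,linewidth=200)
s=snap('wrist'); im=s['img'].astype(int)
for v in (182,190,212,220,228): print(v,im[v,268:292].sum(1)//3)
print(im[160:180,279].sum(1)//3, im[226:245,279].sum(1)//3)
# lock ray from w1 camera pose: rigid transform via stored shift (tool then at .576,-.1272,.2691 yaw -98.25)
T=np.array(s['pose']); o=ctrl.get_obs(); A=R.from_euler('xyz',o['orientation'],degrees=True).as_matrix()
B=R.from_euler('xyz',[179.97,0,-98.25],degrees=True).as_matrix()
Tt=np.eye(4);Tt[:3,:3]=A;Tt[:3,3]=o['tool_pos'];Tb=np.eye(4);Tb[:3,:3]=B;Tb[:3,3]=[.5763,-.1273,.2694]
s1=dict(s);s1['pose']=Tb@np.linalg.inv(Tt)@T
for dv in(-.5,0,.5):print('lock',onz(s1,278.0+dv,195.2+dv,.144))
print('post base',onz(s1,210+340/5,165+425/5,.116))
print('key mid top',onz(s,278.6,202.3,.113),onz(s,278,170,.113),onz(s,279,235,.113))
E
```

```text
182 [203 202 196 178 146 112 108 119 127 139 154 171 183 182 169 148 131 136 148 152 156 171 192 207]
190 [176 171 174 172 161 154 167 181 189 192 192 190 187 181 169 146 125 121 125 127 141 168 194 208]
212 [162 166 177 188 186 169 154 156 165 169 170 168 166 161 149 136 135 150 160 162 162 162 161 162]
220 [162 162 162 160 154 144 145 155 164 169 169 167 165 160 151 137 136 148 160 162 162 162 162 161]
228 [162 161 161 164 166 157 146 152 162 167 167 166 164 162 151 139 137 149 159 162 162 162 162 161]
[142 154 156 156 157 145 110  85  97 115 124 127 129 130 129 130 129 129 140 156] [166 166 166 166 165 165 165 162 153 149 157 161 162 162 162 162 162 161 162]
lock [ 0.5769 -0.1296  0.144 ]
lock [ 0.5765 -0.1291  0.144 ]
lock [ 0.5761 -0.1285  0.144 ]
post base [ 0.5857 -0.0658  0.116 ]
key mid top [ 0.5164 -0.3236  0.113 ] [ 0.5039 -0.3483  0.113 ] [ 0.5299 -0.2973  0.113 ]
```

send_rows(plan=[[[0, 0, 4, 0, 0, 0], [0, 0, 8, 0, 0, 0], [0, 0, 11, 0, 0, 0], [0, 0, 12.5, 0, 0, 0], [0, 0, 13.2, 0, 0, 0], [0, 0, 13.2, 0, 0, 0], [0, 0, 13.2, 0, 0, 0]]])

```text
clock: 3.63
tool_pos: [0.5165, -0.3248, 0.0888]
orientation: [-179.9, -0.0, -117.9]
force: [0.7, 0.2, 0.8]
opening: 0.0438
gripper_force: 0.0
```

send_rows(plan=[[[0, 0, 0, 0, 0, 0], [0, 0, 0, 0, 0, 0], [0, 0, 0, 0, 0, 0], [0, 0, 0, 0, 0, 0], [0, 0, 0, 0, 0, 0], [0, 0, 0, 0, 0, 0], [0, 0, 0, 0, 0, 0], [0, 0, 0, 0, 0, 0]]], fingers=0)

```text
clock: 4.3
tool_pos: [0.5155, -0.3255, 0.0879]
orientation: [-180.0, -0.0, -118.0]
force: [-0.4, -0.2, 1.5]
opening: 0.0087
gripper_force: 30.0
```

send_rows(plan=[[[0, 0, -2, 0, 0, 0], [0, 0, -6, 0, 0, 0], [0, 0, -10, 0, 0, 0], [0, 0, -14, 0, 0, 0], [0, 0, -16, 0, 0, 0], [0, 0, -16, 0, 0, 0], [0, 0, -16, 0, 0, 0], [0, 0, -16, 0, 0, 0]]])

```text
clock: 4.97
tool_pos: [0.5147, -0.3248, 0.2466]
orientation: [179.9, 0.0, -118.1]
force: [0.3, 0.7, -2.0]
opening: 0.009
gripper_force: 30.0
```

```bash
python3 -c "
from h import *
rel([.5765,-.129,.245],-98.2)
s=snap('wrist','w3.png')
t=snap('side'); q=proj(t,ctrl.get_obs()['tool_pos']).astype(int); print(q)
a=s['img'][130:300,200:360]; b=t['img'][max(q[1]-50,0):q[1]+70,q[0]-56:q[0]+57]
f=lambda x:cv2.resize(x,(400,425),interpolation=cv2.INTER_CUBIC)
cv2.imwrite('pics/c3.png',np.hstack([f(a),f(b)])[:,:,::-1])"
```

```text
t 4.97 row [-20.19, 3.75, 0.17, 0.09, 0.03, -19.85]
[393 285]
```

View pics/c3.png

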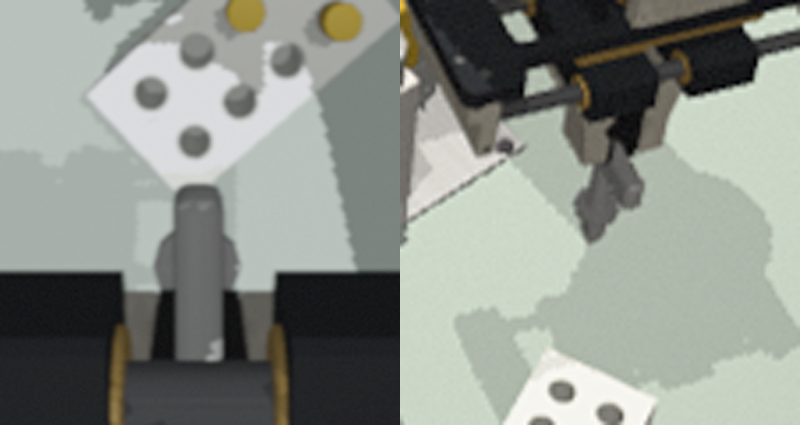

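The crops show the key held square: T-bar end corners at v of about 204 and 213, collar centre at about (278.6,235), and the shank hanging straight down.

```bash
python3 - <<'E'
from h import *
s=snap('wrist'); o=ctrl.get_obs(); A=R.from_euler('xyz',o['orientation'],degrees=True); z=o['tool_pos'][2]
for u,v,dz in((279,212.8,.025),(279,204,.007),(278.6,234.8,-.0255)):
    print(np.round(A.inv().apply(onz(s,u,v,z+dz)-o['tool_pos'])*1000,1))
rel([.5765,-.129,.245],-98.2)
E
```

```text
[ 26.2   0.2 -25. ]
[25.9  0.2 -7. ]
[-2.1  0.  25.5]
t 5.12 row [-20.21, 3.75, 0.11, 0.16, 0.0, -19.84]
```

send_rows(plan=[[[-20.2, 3.7, 0.2, 0, 0, -19.8], [-20.2, 3.7, 0.2, 0, 0, -19.8], [-20.2, 3.7, 0.2, 0, 0, -19.8], [-20.2, 3.7, 0.2, 0, 0, -19.8], [-20.2, 3.7, 0.2, 0, 0, -19.8], [-20.2, 3.7, 0.2, 0, 0, -19.8], [-20.2, 3.7, 0.2, 0, 0, -19.8], [-20.2, 3.7, 0.2, 0, 0, -19.8]]])

```text
clock: 5.78
tool_pos: [0.5772, -0.1294, 0.2448]
orientation: [179.9, -0.0, -98.2]
force: [-0.6, -1.1, -1.7]
opening: 0.0082
gripper_force: 30.0
```

```bash
python3 -c "
from h import *
s=snap('wrist'); t=snap('side'); q=proj(t,[.577,-.129,.17]).astype(int); print(q)
a=s['img'][165:265,230:330]; b=t['img'][q[1]-40:q[1]+40,q[0]-40:q[0]+40]
f=lambda x:cv2.resize(x,(400,400),interpolation=cv2.INTER_CUBIC)
print(ctrl.get_obs()['tool_pos'],proj(s,[.5765,-.129,.144]))
cv2.imwrite('pics/c4.png',np.hstack([f(a),f(b)])[:,:,::-1])"
```

```text
[329 238]
[ 0.57709349 -0.13047869  0.2451618 ] [279.67826548 203.36397125]
```

View pics/c4.png

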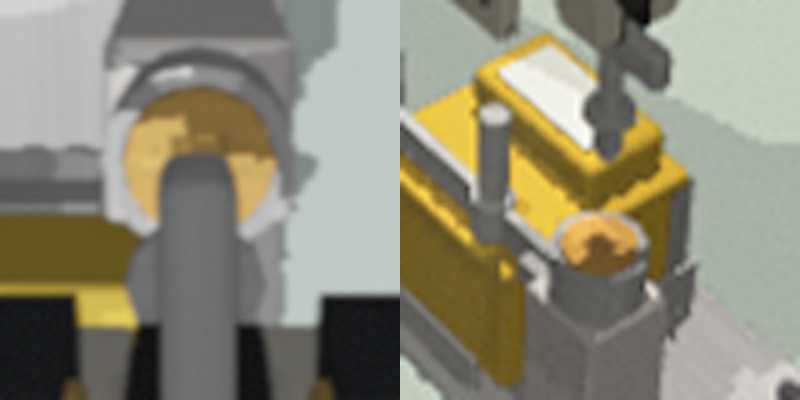

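The left crop puts the plug centre at about (280,204.6) in the wrist image. In the side crop the socket is at about (329.3,246.4) and the shank tip at about (330.3,228.2).

```bash
python3 - <<'E'
from h import *
s=snap('wrist'); t=snap('side'); o=ctrl.get_obs(); A=R.from_euler('xyz',o['orientation'],degrees=True)
P=lambda p:np.round(A.inv().apply(p-o['tool_pos'])*1000,1)
print(o['tool_pos'],'lock wrist',P(onz(s,279.9,204.6,.144)),'lock side',P(onz(t,329.3,246.2,.144)))
print('tip side',P(onz(t,330.2,228.0,.193)),'collar wrist',P(onz(s,279.0,234.8,.2195)))
E
```

```text
[ 0.57713942 -0.13073596  0.24545595] lock wrist [ -1.7   0.9 101.5] lock side [ -2.8  -2.4 101.5]
tip side [-5.9 -4.6 52.5] collar wrist [-2.4  0.  26. ]
```

send_rows(plan=[[[0.17, 0.1, 0, 0, 0, 0], [0.17, 0.1, 2, 0, 0, 0], [0.17, 0.1, 4, 0, 0, 0], [0.17, 0.1, 4.6, 0, 0, 0], [0.17, 0.1, 4.9, 0, 0, 0], [0.17, 0.1, 5.2, 0, 0, 0], [0.17, 0.1, 5.4, 0, 0, 0], [0.17, 0.1, 5.4, 0, 0, 0]]])

```text
clock: 6.65
tool_pos: [0.5767, -0.1313, 0.1921]
orientation: [-180.0, 0.0, -98.2]
force: [0.3, 0.2, -0.8]
opening: 0.0087
gripper_force: 30.0
```

send_rows(plan=[[[0, 0, 0.3, 0, 0, 0], [0, 0, 0.5, 0, 0, 0], [0, 0, 0.7, 0, 0, 0], [0, 0, 0.7, 0, 0, 0], [0, 0, 0.7, 0, 0, 0]]])

```text
clock: 7.07
tool_pos: [0.5763, -0.1311, 0.1846]
orientation: [180.0, -0.0, -98.2]
force: [0.2, 0.5, -0.9]
opening: 0.0086
gripper_force: 30.0
```

send_rows(plan=[[[0, 0, 0.3, 0, 0, 0], [0, 0, 0.6, 0, 0, 0], [0, 0, 0.9, 0, 0, 0], [0, 0, 1.1, 0, 0, 0], [0, 0, 1.1, 0, 0, 0], [0, 0, 1.1, 0, 0, 0]]])

```text
clock: 7.57
tool_pos: [0.5762, -0.1311, 0.1734]
orientation: [180.0, -0.0, -98.2]
force: [0.6, -0.0, -1.4]
opening: 0.0081
gripper_force: 30.0
```

send_rows(plan=[[[0, 0, 0.1, 0, 0, 0], [0, 0, 0.2, 0, 0, 0], [0, 0, 0.3, 0, 0, 0], [0, 0, 0.3, 0, 0, 0], [0, 0, 0.3, 0, 0, 0], [0, 0, 0.3, 0, 0, 0]]])

```text
clock: 8.07
tool_pos: [0.5771, -0.1312, 0.1718]
orientation: [-179.9, -0.0, -98.2]
force: [-0.1, 0.9, 5.5]
opening: 0.0083
gripper_force: 30.0
```

send_rows(plan=[[[0, 0.03, 0, 0, 0, 7], [-0.01, 0.06, 0, 0, 0, 14], [-0.02, 0.08, 0, 0, 0, 21], [-0.03, 0.11, 0, 0, 0, 28], [-0.04, 0.13, 0, 0, 0, 35], [-0.06, 0.15, 0, 0, 0, 42], [-0.06, 0.15, 0, 0, 0, 42]]])

```text
clock: 8.65
tool_pos: [0.5756, -0.1302, 0.1718]
orientation: [-179.9, 0.1, -140.7]
force: [-1.4, 1.7, 5.5]
opening: 0.0085
gripper_force: 30.1
```

```bash
python3 -c "
from h import *
o=ctrl.get_obs();print(o['moment'],o['force'],o['orientation'])"
```

```text
[0.78282741 0.24169251 0.01216024] [-1.37935841  1.65736395  5.5352883 ] [-1.79923909e+02  8.01225106e-02 -1.40669086e+02]
```

send_rows(plan=[[[0, 0.03, 0, 0, 0, 7], [-0.01, 0.06, 0, 0, 0, 14], [-0.02, 0.08, 0, 0, 0, 21], [-0.03, 0.11, 0, 0, 0, 28], [-0.04, 0.13, 0, 0, 0, 35], [-0.06, 0.15, 0, 0, 0, 42], [-0.06, 0.15, 0, 0, 0, 43], [-0.06, 0.15, 0, 0, 0, 43]]])

```text
clock: 9.32
tool_pos: [0.5751, -0.1286, 0.1718]
orientation: [180.0, 0.1, 176.7]
force: [-1.6, 2.0, 6.3]
opening: 0.0086
gripper_force: 30.1
```

```bash
python3 -c "
from h import *
o=ctrl.get_obs();print(o['moment'],o['force'],o['orientation'])"
```

```text
[0.87267833 0.23934191 0.02662729] [-1.57970217  2.03872452  6.33281718] [1.79996490e+02 1.11758452e-01 1.76688316e+02]
```

send_rows(plan=[[[0, 0.01, 0, 0, 0, 3], [0, 0.02, 0, 0, 0, 5], [0, 0.02, 0, 0, 0, 5], [0, 0.02, 0, 0, 0, 5]]])

```text
clock: 9.65
tool_pos: [0.5751, -0.1285, 0.1718]
orientation: [180.0, 0.1, 171.8]
force: [-1.2, 1.7, 6.7]
opening: 0.0084
gripper_force: 30.1
```

```bash
python3 -c "
from h import *
o=ctrl.get_obs();print(o['moment'],o['force'],o['orientation'])"
```

```text
[0.8555669 0.2891542 0.0391903] [-1.18308328  1.70260021  6.69095456] [1.79985812e+02 1.07097063e-01 1.71773646e+02]
```

send_rows(plan=[[[0, 0.01, 0, 0, 0, 3], [0, 0.02, 0, 0, 0, 5], [0, 0.02, 0, 0, 0, 5], [0, 0.02, 0, 0, 0, 5]]])

```text
clock: 9.98
tool_pos: [0.5751, -0.1282, 0.1718]
orientation: [180.0, 0.1, 166.8]
force: [-1.2, 2.4, 6.6]
opening: 0.0086
gripper_force: 30.1
```

```bash
python3 -c "
from h import *
o=ctrl.get_obs();print(o['moment'],o['force'],o['orientation'])"
```

```text
[0.83681594 0.24567844 0.09318891] [-1.19376128  2.36632985  6.63467051] [1.79978717e+02 1.05564206e-01 1.66779210e+02]
```

send_rows(plan=[[[0, 0.01, 0, 0, 0, 3], [0, 0.02, 0, 0, 0, 5], [0, 0.02, 0, 0, 0, 5], [0, 0.02, 0, 0, 0, 5]]])

```text
clock: 10.32
tool_pos: [0.5753, -0.1281, 0.1718]
orientation: [180.0, 0.1, 161.8]
force: [-1.3, 1.2, 5.8]
opening: 0.0085
gripper_force: 30.3
```

```bash
python3 -c "
from h import *
o=ctrl.get_obs();print(o['moment'],o['force'],o['orientation'])
s=snap('side'); q=proj(s,[.577,-.12,.15]).astype(int); print(q)
b=s['img'][q[1]-45:q[1]+45,q[0]-75:q[0]+45]
cv2.imwrite('pics/c5.png',cv2.resize(b,(800,600),interpolation=cv2.INTER_CUBIC)[:,:,::-1])"
```

```text
[0.8079186  0.1460717  0.19708348] [-1.25038275  1.15042505  5.839823  ] [1.79969971e+02 1.17360075e-01 1.61794107e+02]
[325 242]
```

View pics/c5.png

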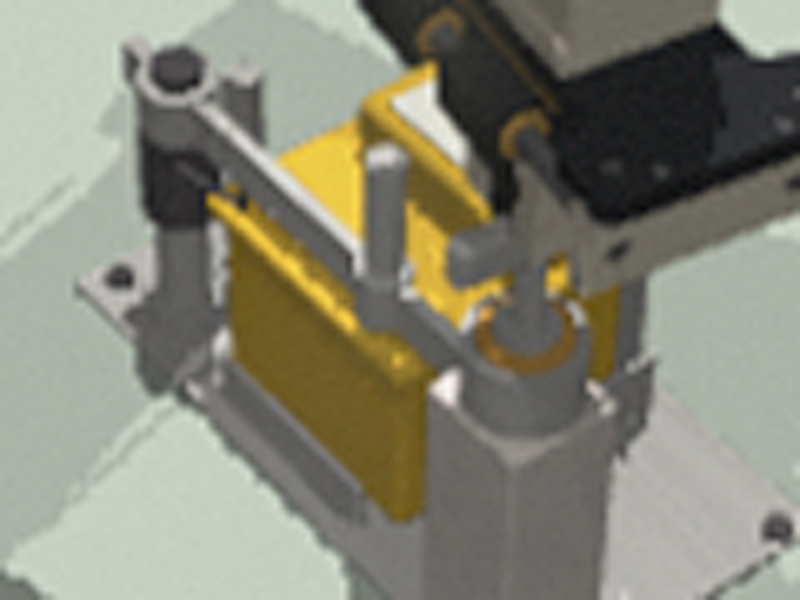

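The view shows the collar seated on the plug, the bolt drawn back into the lock case, and the arm still shut. The torque rose to 0.2 Nm, so the plug is at its end stop. I'll ease off, release and rise.

send_rows(plan=[[[0, 0, 0, 0, 0, -2], [0, 0, 0, 0, 0, -3]]])

```text
clock: 10.53
tool_pos: [0.5752, -0.1281, 0.1718]
orientation: [180.0, 0.1, 164.9]
force: [-0.9, 2.0, 6.0]
opening: 0.0088
gripper_force: 30.1
```

send_rows(plan=[[[0, 0, -0.3, 0, 0, 0], [0, 0, -0.3, 0, 0, 0], [0, 0, -0.3, 0, 0, 0], [0, 0, -0.3, 0, 0, 0], [0, 0, -0.3, 0, 0, 0], [0, 0, -0.3, 0, 0, 0]]], fingers=0.4)

```text
clock: 11.03
tool_pos: [0.5744, -0.1283, 0.1735]
orientation: [-180.0, -0.0, 164.7]
force: [-1.0, -0.5, -1.2]
opening: 0.0345
gripper_force: 0.0
```

send_rows(plan=[[[0, 0, -2, 0, 0, 0], [0, 0, -5, 0, 0, 0], [0, 0, -8, 0, 0, 0], [0, 0, -9, 0, 0, 0], [0, 0, -9, 0, 0, 0], [0, 0, -9, 0, 0, 0]]])

```text
clock: 11.53
tool_pos: [0.5747, -0.1281, 0.264]
orientation: [180.0, 0.1, 164.7]
force: [-0.4, -0.2, -0.5]
opening: 0.0346
gripper_force: 0.0
```

```bash
python3 - <<'E'
from h import *
s=snap('side'); w=snap('wrist'); o=ctrl.get_obs()
q=proj(s,[.577,-.12,.15]).astype(int)
b=s['img'][q[1]-45:q[1]+45,q[0]-75:q[0]+45]
a=w['img'][60:300,120:440]
f=lambda x:cv2.resize(x,(400,300),interpolation=cv2.INTER_CUBIC)
cv2.imwrite('pics/c6.png',np.hstack([f(a),f(b)])[:,:,::-1])
# post top in side image: bright small disc
print('side post', onz(s,q[0]-75+385/6.667,q[1]-45+157/6.667,.165))
e=np.array([np.cos(np.radians(-8.2)),np.sin(np.radians(-8.2))]);n=np.array([-e[1],e[0]])
L=np.array([.5763,-.1290]); print('post from lock',L+70*n/1000,'hinge',L+.185*n)
rel([.587,-.060,.23],-98.2)
E
```

```text
side post [ 0.58816024 -0.05925326  0.165     ]
post from lock [ 0.58628403 -0.05971566] hinge [0.60268635 0.0541086 ]
t 11.63 row [0.52, 6.91, 3.25, 0.07, -0.08, -97.05]
```

View pics/c6.png

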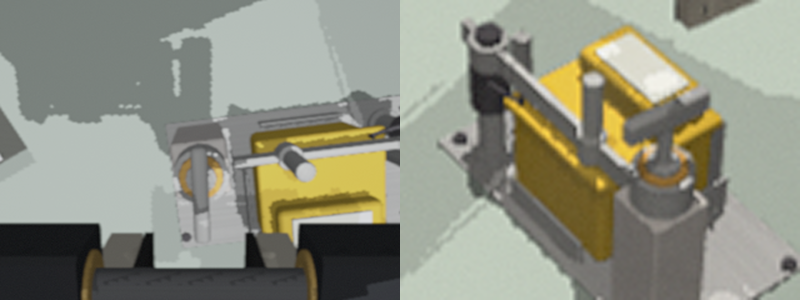

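The views show the key seated, its bar roughly along the bracket's x axis, and the post clear at (0.587,-0.060). Next I'll move over the post.

send_rows(plan=[[[0.5, 6.9, 3.2, 0, 0, -97], [0.5, 6.9, 3.2, 0, 0, -97], [0.5, 6.9, 3.2, 0, 0, -97], [0.5, 6.9, 3.2, 0, 0, -97], [0.5, 6.9, 3.2, 0, 0, -97], [0.5, 6.9, 3.2, 0, 0, -97], [0.5, 6.9, 3.2, 0, 0, -97], [0.5, 6.9, 3.2, 0, 0, -97]]])

```text
clock: 12.3
tool_pos: [0.5871, -0.0603, 0.2301]
orientation: [179.9, -0.1, -137.6]
force: [0.4, -1.0, -0.0]
opening: 0.0351
gripper_force: 0.0
```

```bash
python3 -c "
from h import *
rel([.587,-.0595,.23],-98.2)"
```

```text
t 12.3 row [-0.04, 0.07, 0.01, 0.12, -0.09, -39.38]
```

send_rows(plan=[[[0, 0, 0, 0, 0, -39.4], [0, 0, 0, 0, 0, -39.4], [0, 0, 0, 0, 0, -39.4], [0, 0, 0, 0, 0, -39.4], [0, 0, 0, 0, 0, -39.4], [0, 0, 0, 0, 0, -39.4], [0, 0, 0, 0, 0, -39.4], [0, 0, 0, 0, 0, -39.4]]])

```text
clock: 12.97
tool_pos: [0.5873, -0.0604, 0.2305]
orientation: [179.9, -0.0, -98.7]
force: [-0.7, -0.7, 0.4]
opening: 0.0349
gripper_force: 0.0
```

```bash
python3 -c "
from h import *
rel([.587,-.0595,.135],-98.2)
s=snap('wrist');im=s['img'];h=cv2.cvtColor(im,cv2.COLOR_RGB2HSV);q=proj(s,[.587,-.0595,.165]);print(q)
for v in (-4,0,4): print(im[int(q[1])+v,int(q[0])-22:int(q[0])+23].sum(1)//3)
"
```

```text
t 12.97 row [-0.08, 0.03, 9.55, 0.1, -0.03, -0.49]
[279.43866342 215.45154296]
[153 153 152 153 152 153 153 153 152 152 152 152 150 139 114  89  88  99
 105 108 109 110 110 111 110 110 108 104  95  84  92 118 136 132 115 104
 116 129 134 137 138 139 136 127 132]
[153 153 153 153 153 152 153 153 152 152 152 152 150 137 115 102 103 104
 106 106 107 107 106 105 104 104 104 104 104 103 102 111 125 127 115 104
 115 128 132 135 138 138 135 127 129]
[152 153 152 153 152 152 152 152 152 152 152 153 151 143 127 108 102 103
 105 105 105 104 104 103 103 104 105 105 104 103 112 131 141 133 115 102
 113 128 131 134 136 138 134 127 121]
```

The post is centred between the fingers, spanning image columns 271 to 288 against a predicted centre of 279. I'll descend and close.

send_rows(plan=[[[0, 0, 4, 0, 0, 0], [-0.1, 0, 6, 0, 0, 0], [-0.1, 0, 7.5, 0, 0, 0], [-0.1, 0, 9, 0, 0, 0], [-0.1, 0, 9.5, 0, 0, 0], [-0.1, 0, 9.5, 0, 0, 0]]])

```text
clock: 13.52
tool_pos: [0.587, -0.0594, 0.1351]
orientation: [179.8, -0.1, -98.6]
force: [-0.3, -0.2, 0.1]
opening: 0.0353
gripper_force: 0.0
```

send_rows(plan=[[[0, 0, 0, 0, 0, 0], [0, 0, 0, 0, 0, 0], [0, 0, 0, 0, 0, 0], [0, 0, 0, 0, 0, 0], [0, 0, 0, 0, 0, 0], [0, 0, 0, 0, 0, 0]]], fingers=0)

```text
clock: 14.02
tool_pos: [0.5873, -0.0592, 0.1374]
orientation: [180.0, 0.0, -98.5]
force: [-5.1, 1.6, 6.2]
opening: 0.0116
gripper_force: 30.0
```

```bash
python3 - <<'E'
from h import *
o=ctrl.get_obs(); A=R.from_euler('xyz',o['orientation'],degrees=True); p=o['tool_pos']; print(p,o['force'],o['moment'])
H=np.array([.6027,.0541]); r=p[:2]-H; print(np.hypot(*r)*1000, np.degrees(np.arctan2(*r[::-1])))
r=r/np.hypot(*r)*.115
for a in range(7,81,7):
    q=R.from_euler('z',-a,degrees=True).apply([*r,0])[:2]-r
    print(a,np.round(A.inv().apply([*q,0])*100,2))
E
```

```text
[ 0.58733538 -0.0591541   0.13744778] [-5.10188849  1.62948001  6.156002  ] [ 0.90378455  1.85927343 -0.0092758 ]
114.29156937257959 -97.72586660985868
7 [-0.07  1.4   0.  ]
14 [-0.3   2.79  0.  ]
21 [-0.7   4.13  0.  ]
28 [-1.27  5.42  0.  ]
35 [-1.98  6.63  0.  ]
42 [-2.84  7.74  0.  ]
49 [-3.83  8.74  0.01]
56 [-4.93  9.61  0.01]
63 [-6.130e+00  1.034e+01  1.000e-02]
70 [-7.410e+00  1.091e+01  1.000e-02]
77 [-8.750e+00  1.133e+01  1.000e-02]
```

send_rows(plan=[[[0, 0, -0.1, 0, 0, 0], [0, 0, -0.2, 0, 0, 0], [0, 0, -0.2, 0, 0, 0]]])

```text
clock: 14.27
tool_pos: [0.5872, -0.0591, 0.1378]
orientation: [179.9, 0.0, -98.6]
force: [-0.3, 2.7, -6.0]
opening: 0.0116
gripper_force: 30.0
```

send_rows(plan=[[[-0.02, 0.7, 0.1, 0, 0, 3.5], [-0.07, 1.4, 0.1, 0, 0, 7], [-0.17, 2.1, 0.1, 0, 0, 10.5], [-0.3, 2.79, 0.1, 0, 0, 14], [-0.48, 3.47, 0.1, 0, 0, 17.5], [-0.7, 4.13, 0.1, 0, 0, 21], [-0.7, 4.13, 0.1, 0, 0, 21]]])

```text
clock: 14.85
tool_pos: [0.5485, -0.0461, 0.1378]
orientation: [-179.9, 0.1, -119.7]
force: [3.2, -2.9, -8.2]
opening: 0.0117
gripper_force: 30.0
```

```bash
cat >> h.py <<'E'
def arc():
    o=ctrl.get_obs(); A=R.from_euler('xyz',o['orientation'],degrees=True); p=o['tool_pos']
    H=np.array([.6027,.0541]); r=p[:2]-H; print('r',np.hypot(*r)*1000,'ang', -98.2-np.degrees(np.arctan2(*r[::-1])),o['force'],o['moment'])
    r=r/np.hypot(*r)*.115
    for a in np.arange(3.5,29,3.5):
        q=R.from_euler('z',-a,degrees=True).apply([*r,0])[:2]-r
        print(a,np.round(A.inv().apply([*q,0])*100,2))
E
python3 -c "
from h import *
arc()"
```

```text
r 113.94141052954394 ang 20.21515783601521 [ 3.2214565  -2.94457825 -8.18670111] [-0.8229523  -1.49897807 -0.01739564]
3.5 [-0.01  0.7  -0.  ]
7.0 [-0.05  1.4  -0.  ]
10.5 [-0.15  2.1  -0.  ]
14.0 [-0.28  2.79 -0.  ]
17.5 [-0.46  3.47 -0.  ]
21.0 [-0.67  4.14 -0.01]
24.5 [-0.93  4.79 -0.01]
28.0 [-1.23  5.43 -0.01]
```

Arm is moving freely, at about 20°. I'll continue, lowering slightly to relieve the vertical force.

send_rows(plan=[[[-0.01, 0.7, 0.1, 0, 0, 3.5], [-0.05, 1.4, 0.1, 0, 0, 7], [-0.15, 2.1, 0.1, 0, 0, 10.5], [-0.28, 2.79, 0.1, 0, 0, 14], [-0.46, 3.47, 0.1, 0, 0, 17.5], [-0.67, 4.14, 0.1, 0, 0, 21], [-0.93, 4.79, 0.1, 0, 0, 24.5], [-1.23, 5.43, 0.1, 0, 0, 28]]])

```text
clock: 15.52
tool_pos: [0.5082, -0.0095, 0.1376]
orientation: [-179.9, 0.1, -147.6]
force: [3.4, -5.6, -2.3]
opening: 0.0116
gripper_force: 30.0
```

```bash
python3 -c "
from h import *
arc()"
```

```text
r 113.89758514200268 ang 47.841711930320244 [ 3.36465351 -5.56298768 -2.31265869] [-1.84756249 -1.28292836  0.02976091]
3.5 [-0.   0.7 -0. ]
7.0 [-0.05  1.4  -0.  ]
10.5 [-0.14  2.1  -0.  ]
14.0 [-0.27  2.79 -0.01]
17.5 [-0.44  3.47 -0.01]
21.0 [-0.65  4.14 -0.01]
24.5 [-0.91  4.79 -0.01]
28.0 [-1.2   5.43 -0.01]
```

send_rows(plan=[[[0, 0.7, 0, 0, 0, 3.5], [-0.05, 1.4, 0, 0, 0, 7], [-0.14, 2.1, 0, 0, 0, 10.5], [-0.27, 2.79, 0, 0, 0, 14], [-0.44, 3.47, 0, 0, 0, 17.5], [-0.54, 3.8, 0, 0, 0, 19], [-0.65, 4.14, 0, 0, 0, 21], [-0.65, 4.14, 0, 0, 0, 21]]])

```text
clock: 16.18
tool_pos: [0.4913, 0.0289, 0.1375]
orientation: [-179.9, 0.1, -168.5]
force: [3.1, -7.1, -1.3]
opening: 0.0113
gripper_force: 30.0
```

```bash
python3 -c "
from h import *
arc()"
```

```text
r 114.23510542235093 ang 69.04529109876752 [ 3.10054811 -7.13401129 -1.30293451] [-2.6161041  -1.10085985 -0.01466152]
3.5 [-0.01  0.7  -0.  ]
7.0 [-0.06  1.4  -0.  ]
10.5 [-0.15  2.1  -0.  ]
14.0 [-0.28  2.79 -0.01]
17.5 [-0.46  3.47 -0.01]
21.0 [-0.68  4.14 -0.01]
24.5 [-0.93  4.79 -0.01]
28.0 [-1.23  5.43 -0.01]
```

send_rows(plan=[[[0, 0.15, 0, 0, 0, 0.5], [0, 0.3, 0, 0, 0, 1], [0, 0.3, 0, 0, 0, 1], [0, 0.3, 0, 0, 0, 1]]])

```text
clock: 16.52
tool_pos: [0.491, 0.0299, 0.1376]
orientation: [-179.7, 0.0, -169.4]
force: [6.4, -15.2, -2.8]
opening: 0.0117
gripper_force: 30.0
```

```bash
python3 -c "
from h import *
arc()" | head -1
```

```text
r 114.29865438357326 ang 69.57310065308202 [  6.38359754 -15.17532632  -2.8170967 ] [-5.50817152e+00 -2.45291881e+00  5.33775969e-04]
```

send_rows(plan=[[[0, 0.05, 0, 0, 0, 0], [0, 0.05, 0, 0, 0, 0], [0, 0.05, 0, 0, 0, 0], [0, 0.05, 0, 0, 0, 0], [0, 0.05, 0, 0, 0, 0], [0, 0.05, 0, 0, 0, 0]]])

```text
clock: 17.02
tool_pos: [0.491, 0.0299, 0.1376]
orientation: [-179.7, 0.0, -169.4]
force: [6.8, -16.9, -2.5]
opening: 0.0114
gripper_force: 30.0
```

```bash
python3 -c "
from h import *
arc(); print(ctrl.close_job())" | grep -v '^[0-9]'
```

```text
r 114.30594484677229 ang 69.5972693371951 [  6.83312968 -16.89819036  -2.509847  ] [-6.27964679 -2.79160448  0.09147805]
the job is handed in; nothing more can be done
None
```

I handed the job in at 17 s: the key is fully home and turned clockwise to its end stop, and the gripper is holding the retaining arm out against its stop at about 18 N. The hand-in gave no verdict, and I took no final picture of the bin, tubes, bowl or bottle.

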